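# Clamp the copper disc for chasing

### The arm

A 6-joint arm with a two-finger parallel gripper is mounted at the origin on the work surface. World frame = base frame: x ahead of the robot, y to its left, z up, the work surface at z = 0. Lengths are in mm, angles in degrees, forces in N, time in s.
With the tool pointing down it reaches from about 350 to 850 mm from the base axis. Payload 8.1 kg.
Tool frame: the origin (TCP) lies at the centre of the arm's flange, where the gripper is bolted on; the fingertips stand 173 mm ahead of it and the grasp point (between the pads) lies 155 mm ahead of it; z points along the fingers, y is the line along which they close (so a half turn about z gives the same grasp; the last joint's range is limited). The gripper opens to 85 mm and grips with 20 to 120 N. Pads are 22 mm wide; open, the fingers measure 114 mm over their backs; the gripper's body (76 mm by 85 mm) begins 54 mm behind the grasp point. The pads swing forward as they close: fully open they stand 13 mm farther back than shut.
Start: joints at [-69.981, 7.471, 85.268, -0, 87.261, -4.893], TCP at [252.758, -544.169, 404.692] pointing down, gripper open.
Joint ranges: [-169.43, 169.43], [-51.17, 129.36], [1.28, 143.12], [-76.62, 256.62], [0, 156.53], [-152.29, 152.29]. Speed limits (degrees/s): [136.94, 136.94, 159.86, 180, 180, 180].

### API

Orientations are given as [roll, pitch, yaw] about the fixed x, y, z axes, in that order (R = Rz(yaw) Ry(pitch) Rx(roll)).
In Python, from bench import * gives the robot as it stands.
- The arm moves only by the shell command python3 -m jog 'ROWS' [FORCE]. ROWS is text: rows parted by semicolons, each of 7 numbers parted by spaces: the shift along the tool's x, y, z scaled (see below), then the turn, a rotation vector about the tool's x, y, z scaled (see below), then the closure, from -1 (fully open) to 1 (shut). In form: tx ty tz wx wy wz hand; .... A call has 1 to 5 rows; each row shifts and turns the commanded pose from where the row before left it, along the tool's axes as they then stand; what a row does not reach is not made up. The controller multiplies each number of a shift by 0.1 m and each number of a turn by 60 degrees. A row lasts 1/8 s, in which the tool goes at most 62.5 mm and 10.7 degrees, less where a joint would pass 70% of its speed; a pose out of reach is approached as far as the arm can. A call with a number of a shift or a turn outside -1 to 1 is refused whole. A call with a gripper value outside its range is refused whole. The fingers move at their own pace and stop on an object; FORCE is the grip in N (left out, the last holds). Time passes only in rows, so rows that do not move let the fingers close. It gives the time, the measured TCP pose, the force, the opening and the grip force at its end, in the units of the state.
- sense(): the state, without advancing time (a new reading comes with each control period).
- snapshot(name): name is "side" or "top"; returns a dict with "img" (420x560x3 uint8, red, green, blue), "fx", "fy", "cx", "cy" (pixels), "extrinsics" (4x4, takes a point from camera to world coordinates). Camera axes: x right, y down, z forward; pixel columns grow to the right and rows downward; lengths in mm; the calibration is good to about 2 mm. A picture is of the moment at which its call begins. There is no depth.
- hand_in(): hands the job in; it is judged then, once.
The state is a dict: "time": time; "joint_pos": joint angles; "qd": joint speeds; "joint_efforts": joint torques, N m; "tool_pos": TCP position; "tcp_rot": TCP orientation; "ft_force": force on the tool from outside, world axes, zero at the start; "wrist_torque": the same for the moment, N m; "finger_gap": finger opening in mm; "grip_force": force on a finger pad.
Only numpy, scipy, OpenCV 4.12 (cv2) and the standard library are available. Lean on these libraries where they do the work, as an engineer would, in place of code of your own. Each camera call takes 0.05 s, during which the arm holds its last target. There are 200 camera calls.

### The job

Clamp the copper disc for chasing: push the steel clamp strap sideways with a finger until it has swung fully over the disc against its stop post, and only then push the red cam lever all the way down with a fingertip, leaving both that way. Only touch and push: do not pinch or force the strap or the lever, and leave the disc, punch pot, jar, hammer and steel bar where they are. Finish clear of everything.

Things in the scene. Friction and masses are not known exactly. Their poses are not given: they have to be found in the camera images.
- fixture: dark wooden board with the clamp on it, 170 (x) by 290 (y) by 18 mm, fixed on the bench. Origin: centre of its underside. +y points from the cam lever to the strap's pivot. A stop post (top 96 mm above the bench) stands at x +14 to +38, y -102 to -68 mm; the cam lever's pin sticks out of it towards -x. The strap swings on the -x side of the line from pivot to cam
- strap_pivot (a point): on the vertical axis of the strap, at the level of the strap's top face, 64 mm above the bench; in the fixture's frame at (0, +100, 64) mm. A brass cap of 20 mm diameter stands 10 mm higher here
- strap_end (a point): middle of the strap's free end, on its top face, 179 mm from the pivot. The strap is a straight steel bar 25 mm wide, 14 mm thick (50 to 64 mm above the bench); a rubber-shod foot of 24 mm diameter hangs under it 100 mm from the pivot, 2 mm above the disc when over it. Hinge friction: 1.2 N at 100 mm from the pivot moves it; it stays where left
- strap (a joint): angle of the strap, rad: 0 = fully over the disc, at its stop, along the fixture's -y with its end under the cam; grows as it opens, clockwise from above, towards the fixture's -x (1.57 = along -x). Starts at 0.8 to 1.3. To close it, push the long side that looks away from the cam; it turns anticlockwise from above
- cam_pivot (a point): centre of the cam lever's pin (pin along the fixture's x), 81 mm above the bench, in the fixture's frame at (0, -85, 81) mm, 185 mm from the strap pivot
- lever_end (a point): middle of the end face of the lever's red grip, 85 mm from cam_pivot. The grip is a round rod of 22 mm diameter, 40 to 85 mm from the pin; a steel neck of 12 mm diameter joins it to a dark cam disc of 30 mm diameter
- lever (a joint): angle of the cam lever, rad: 0 = straight up; grows as its top is pushed outward (fixture's -y, away from the strap's pivot) and down; 1.5 = stop, almost level, clamped. Starts at 0.15 to 0.5. Friction holds it where left: about 4 N at 65 mm from the pin moves it. Pushed down, it draws the strap down 3 mm, pressing its foot on the disc
- carrier: the steel collar on the strap's pivot post, which carries the strap and is drawn down 3 mm by the cam. Origin under the pivot, at bench level when open
- disc: round copper disc with a raised flat centre, 114 mm diameter, 14 mm high, lying loose on the board's centre between four brass pins; its top is 32 mm above the bench. Origin: centre of its underside
- punch_pot: brass pot of 60 mm diameter, 70 mm high, full of steel punches reaching 108 mm; stands behind the board (+x). Origin: centre of its underside
- jar: amber glass jar with brass lid, 48 mm diameter, 60 mm high, behind the board (+x). Origin: centre of its underside
- hammer: hammer with wooden handle, lying on the bench beyond the strap's pivot (+y side of the board). Origin: its underside, near mid length
- bar: flat steel bar 150 x 26 x 10 mm, lying on the bench beyond the lever (-y side of the board). Origin: centre of its underside
Things that resemble listed ones, but are neither listed nor needed, are in the scene too. Several things have the shape of the disc; the one meant has the colours described above.

How it is judged (in metres and radians):
On the way, in this order (a step that is already met when the one before it is completed fails the run):
1. the strap is swung fully over the disc (within 0.06 rad of its stop) while the lever is still up (below 0.7 rad) (value of joint strap below 0.06 rad and value of joint lever below 0.7 rad), for 0.2 s.
2. the cam lever is pushed all the way down (past 1.35 of 1.5 rad) (value of joint lever above 1.35 rad), for 0.2 s.
At the end, for the whole second after the job is handed in: strap within 0.06 rad of its stop, lever past 1.35 rad, the strap's foot pressing on the disc with more than 1 N; disc within 10 mm and the bystanders within 20 mm of where they were (value of joint strap below 0.06 rad and value of joint lever above 1.35 rad and contact force between carrier and disc above 1 N and distance of disc from where it was at the start of the episode below 0.01 m and distance of each of punch_pot, jar, hammer, bar from where it was at the start of the episode below 0.02 m); the robot touches nothing.
It fails at once if the lever is pushed down (past 0.7 rad) with the strap not yet over the disc (more than 0.12 rad open) (value of joint lever above 0.7 rad and value of joint strap above 0.12 rad).
It fails at once if the strap or lever is pinched or forced (the fingers bear on the fixture with more than 35 N) (contact force between the fingers and fixture above 35 N).
It fails at once if the disc is lifted or shoved by more than 10 mm (distance of disc from where it was at the start of the episode above 0.01 m).
It fails at once if a bystander is moved or lifted by more than 20 mm (distance of any of punch_pot, jar, hammer, bar from where it was at the start of the episode above 0.02 m).
It also fails if it takes over 45 s, if anything falls off the work surface, if the arm or the gripper's body presses on something with over 40 N, if the wrist force passes 120 N, or if a joint passes its speed limit or range.

## Working session

There is one attempt and no reset: what is moved stays moved. The work goes in short steps, Python scripts to look and compute and a shell command to move; the robot and the scene stay as the last step left them, time stands still between calls to the robot, and variables do not carry over. Pictures are saved under pics/ and viewed, at most 10 in all, crops included, and the job is handed in when it is done.

```bash
mkdir -p pics; ls; python3 - <<'E'
from bench import *
import cv2
for n in("top","side"):
    s=snapshot(n); cv2.imwrite(f"pics/{n}0.png",s["img"][:,:,::-1]); print(n,s["fx"],s["fy"],s["cx"],s["cy"]);print(s["extrinsics"])
print(sense())
E
```

```text
pics
top 516.4609572771328 516.4609572771328 284.49902376281034 210.36261423785618
[[-9.44989216e-03 -9.83891284e-01  1.78517898e-01  3.72812534e+02]
 [-9.99955106e-01  9.42249042e-03 -1.00136581e-03  2.97769957e+01]
 [-6.96848093e-04 -1.78519346e-01 -9.83936155e-01  1.30952785e+03]
 [ 0.00000000e+00  0.00000000e+00  0.00000000e+00  1.00000000e+00]]
side 487.7275103864934 487.7275103864934 277.9924029761517 212.63808441118064
[[-7.42129364e-01 -5.09053974e-01  4.36013829e-01  9.79606563e+01]
 [-6.70140912e-01  5.51453592e-01 -4.96799852e-01  5.68117765e+02]
 [ 1.24565469e-02 -6.60880463e-01 -7.50387798e-01  9.50571729e+02]
 [ 0.00000000e+00  0.00000000e+00  0.00000000e+00  1.00000000e+00]]
{'time': 0.1, 'joint_pos': array([-6.99812660e+01,  7.51345838e+00,  8.53251725e+01,  1.02422632e-03,
        8.72625145e+01, -4.89285676e+00]), 'qd': array([ 0.01031186, -0.02852752, -0.28204409,  0.03404491, -0.08920855,
        0.05993486]), 'joint_efforts': array([ 8.51181721e-05, -5.70951140e+01, -5.01943588e+01, -2.40774998e-04,
        8.13238701e-03, -1.28466922e-04]), 'tool_pos': array([ 252.68308849, -543.96100963,  403.70072181]), 'tcp_rot': array([-1.79899310e+02, -9.64620055e-03,  2.49115325e+01]), 'ft_force': array([-0.14671532,  0.20576145,  0.1869362 ]), 'wrist_torque': array([ 0.00823003,  0.01010722, -0.02449509]), 'grip_force': 0.0, 'finger_gap': 85.36033714818467}
```

View pics/top0.png

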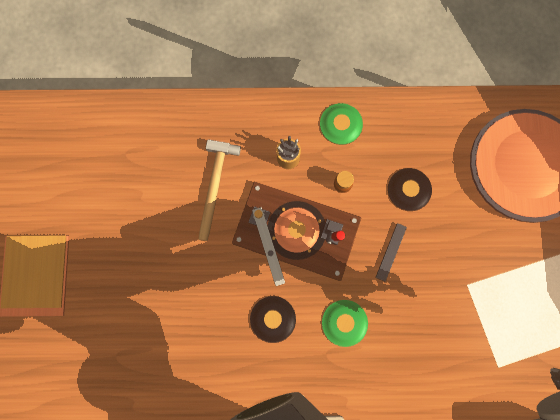

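View pics/side0.png

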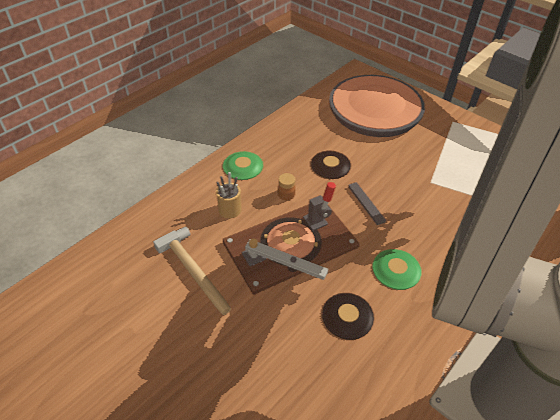

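The top view shows the fixture centred near (297,230), with the strap pivot at (258,213), the strap's free end at (279,283) and the red lever at (340,236). The hammer is at left, the bar at right (391,252), and the pot and jar are at (288,152) and (344,181).
Lookalike candidates are green discs (341,123) and (345,323) and black discs (410,189) and (272,319). The copper disc is at (297,230) on the board, and the copper bowl is at (530,165). I choose the board one, and will check it in a crop.

```bash
python3 - <<'E'
import cv2
a=cv2.imread("pics/top0.png")[170:300,225:405]; cv2.imwrite("pics/topc.png",cv2.resize(a,None,fx=4.4,fy=4.4,interpolation=cv2.INTER_CUBIC))
E
```

```text
(no output)
```

View pics/topc.png

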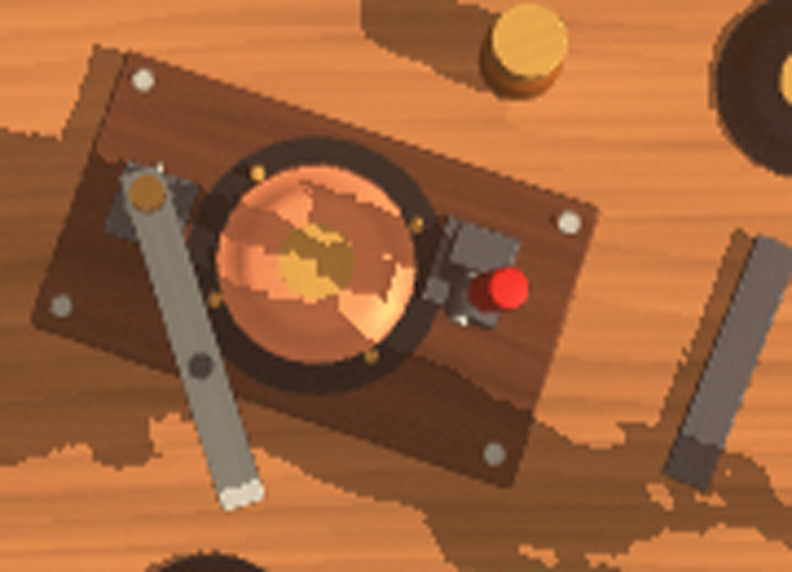

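The crop confirms copper disc on the board. In crop pixels, the cap is at (148,193), the strap end at (242,497), the red grip tip at (508,288) and the screws at (143,80), (569,222), (494,454) and (61,305).

```bash
cat > h.py <<'E'
from bench import *
import numpy as np
def ray(s,u,v,z):
    E=np.array(s["extrinsics"]);d=E[:3,:3]@[(u-s["cx"])/s["fx"],(v-s["cy"])/s["fy"],1];o=E[:3,3]
    return o+d*(z-o[2])/d[2]
def proj(s,p):
    E=np.array(s["extrinsics"]);c=E[:3,:3].T@(np.array(p)-E[:3,3]);return c[0]/c[2]*s["fx"]+s["cx"],c[1]/c[2]*s["fy"]+s["cy"]
E
python3 - <<'E'
from h import *
np.set_printoptions(precision=1,suppress=True)
s=snapshot("top"); t=snapshot("side")
f=lambda x,y,z:ray(s,x/4.4+225-.4,y/4.4+170-.4,z)
sc=[f(*p,19) for p in((143,80),(569,222),(494,454),(61,305))]
for p in sc:print(p)
c=np.mean(sc,0); piv=f(148,193,74); end=f(242,497,64); tip=f(508,288,160)
v=(sc[0]-sc[1])+(sc[3]-sc[2]); yaw=np.arctan2(v[1],v[0])-np.pi/2
print("c",c,"yaw",np.degrees(yaw),"piv",piv,"end",end,"len",np.hypot(*(end-piv)[:2]),"tip",tip)
R=np.array([[np.cos(yaw),-np.sin(yaw)],[np.sin(yaw),np.cos(yaw)]])
for n,p in(("piv",piv),("end",end),("tip",tip)):print(n,R.T@(p-c)[:2])
d=R.T@(end-piv)[:2];print("angle",np.arctan2(-d[0],-d[1]))
print("side proj piv,end,tip",proj(t,piv),proj(t,end),proj(t,tip))
np.savez("fix.npz",c=c[:2],R=R,yaw=yaw)
for a in np.linspace(1.2,0,7):
  for r in(150,):
    print(round(a,2),R@(np.array([0,100])+r*np.array([-np.sin(a),-np.cos(a)]))+c[:2])
E
```

```text
[666.4  98.   19. ]
[ 580.3 -147.    19. ]
[ 448.1 -100.2   19. ]
[535.1 144.9  19. ]
c [557.5  -1.1  19. ] yaw -19.446560636931338 piv [589.9  92.4  74. ] end [423.5  41.9  64. ] len 173.90233342857763 tip [523.9 -95.4 160. ]
piv [-0.5 98.9]
end [-140.6   -4.1]
tip [  -0.2 -100.2]
angle 0.9367606667451089
side proj piv,end,tip (np.float64(252.82237397106098), np.float64(241.90220821985184)) (np.float64(323.63206538363926), np.float64(271.9648264025958)) (np.float64(330.222820488338), np.float64(186.1193884007478))
1.2 [440.8  88.5]
1.0 [444.8  58.8]
0.8 [454.5  30.5]
0.6 [469.7   4.7]
0.4 [489.7 -17.6]
0.2 [513.7 -35.5]
0.0 [540.8 -48.2]
```

```bash
python3 -m jog '.4 -.415 0 0 0 0 1;.4 -.415 0 0 0 0 1;.4 -.415 0 0 0 0 1;.4 -.415 0 0 0 0 1;.4 -.415 0 0 0 0 1' 20; python3 -m jog '.4 -.415 0 0 0 0 1;.4 -.415 0 0 0 0 1;.4 -.415 0 0 0 0 1;.4 -.415 0 0 0 0 1;.4 -.415 0 0 0 0 1'; python3 -m jog '.4 -.415 0 0 0 0 1;.4 -.415 0 0 0 0 1;0 0 0 0 0 -.152 1;0 0 0 0 0 -.152 1;0 0 0 0 0 -.152 1';python3 -m jog '0 0 0 0 0 -.152 1;0 0 0 0 0 -.152 1;0 0 0 0 0 0 1'
cat > st.py <<'E'
from h import *
f=np.load("fix.npz")
def st():
    s=sense();p=s["tool_pos"];q=f["R"].T@(p[:2]-f["c"])
    print("t",s["time"],"fix tip",q.round(1),round(p[2]-173,1),"rot",s["tcp_rot"].round(1),"F",(f["R"].T@s["ft_force"][:2]).round(1),s["ft_force"][2].round(1),"gap",round(s["finger_gap"],1))
if __name__=="__main__": st()
E
python3 st.py
```

```text
time: 0.82
tool_pos: [346.9, -269.9, 404.6]
tcp_rot: [180.0, -0.0, 24.9]
ft_force: [1.7, 0.0, 0.0]
finger_gap: -0.4
grip_force: 0.0
time: 1.45
tool_pos: [440.9, 2.6, 404.9]
tcp_rot: [180.0, -0.0, 24.9]
ft_force: [0.4, -0.7, 0.0]
finger_gap: -0.1
grip_force: 0.0
time: 2.08
tool_pos: [478.2, 110.1, 404.4]
tcp_rot: [-180.0, 0.0, 52.6]
ft_force: [0.8, 0.6, 0.4]
finger_gap: 0.2
grip_force: 0.0
time: 2.45
tool_pos: [478.2, 109.7, 404.5]
tcp_rot: [-180.0, 0.0, 70.5]
ft_force: [0.5, -0.2, -0.3]
finger_gap: 0.2
grip_force: 0.0
t 2.45 fix tip [-111.6   78. ] 231.5 rot [-180.     0.    70.5] F [ 0.6 -0. ] -0.3 gap 0.2
```

```bash
python3 -m jog '0 0 .5 0 0 0 1;0 0 .5 0 0 0 1;0 0 .5 0 0 0 1;0 0 .27 0 0 0 1;0 0 0 0 0 0 1'; python3 st.py; python3 - <<'E'
from bench import *
import cv2
a=snapshot("top")["img"][150:300,210:410,::-1]; b=snapshot("side")["img"][150:300,210:410,::-1]
cv2.imwrite("pics/pre.png",cv2.resize(cv2.hconcat([a,b]),None,fx=2,fy=2,interpolation=cv2.INTER_CUBIC))
E
```

```text
time: 3.08
tool_pos: [476.8, 109.5, 225.2]
tcp_rot: [-179.7, 0.1, 70.3]
ft_force: [0.8, -0.1, 1.0]
finger_gap: -0.2
grip_force: 0.0
t 3.075 fix tip [-112.9   77.4] 52.2 rot [-1.797e+02  1.000e-01  7.030e+01] F [0.8 0.2] 1.0 gap -0.2
```

View pics/pre.png

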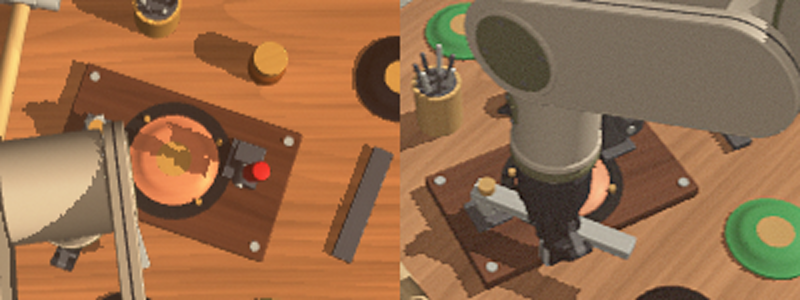

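The side view shows the closed fingers beside the strap's outer face, clear of it, and the top view shows the disc and lever unchanged. Next I push along the arc.

```bash
python3 -m jog '-.18 .14 0 0 0 0 1;-.18 .14 0 0 0 0 1;-.08 .07 0 0 0 0 1;-.08 .07 0 0 0 0 1;0 0 0 0 0 0 1'; python3 st.py; python3 -m jog '-.06 .08 0 0 0 0 1;-.06 .08 0 0 0 0 1;-.05 .09 0 0 0 0 1;-.04 .09 0 0 0 0 1;0 0 0 0 0 0 1'; python3 st.py
```

```text
time: 3.8
tool_pos: [501.9, 46.2, 229.3]
tcp_rot: [179.8, -0.1, 70.5]
ft_force: [1.5, -0.1, 6.3]
finger_gap: 0.1
grip_force: 3.3
t 3.8 fix tip [-68.2  26.1] 56.3 rot [ 1.798e+02 -1.000e-01  7.050e+01] F [1.4 0.4] 6.3 gap 0.1
time: 4.42
tool_pos: [527.1, 15.7, 229.5]
tcp_rot: [179.8, -0.1, 70.5]
ft_force: [2.9, 1.7, 8.6]
finger_gap: -0.2
grip_force: 4.1
t 4.425 fix tip [-34.2   5.7] 56.5 rot [ 1.798e+02 -1.000e-01  7.050e+01] F [2.1 2.6] 8.6 gap -0.2
```

```bash
python3 - <<'E'
from bench import *
import cv2
a=snapshot("top")["img"][150:300,210:410,::-1]; b=snapshot("side")["img"][150:300,210:410,::-1]
cv2.imwrite("pics/mid.png",cv2.resize(cv2.hconcat([a,b]),None,fx=2,fy=2,interpolation=cv2.INTER_CUBIC))
E
```

```text
(no output)
```

View pics/mid.png

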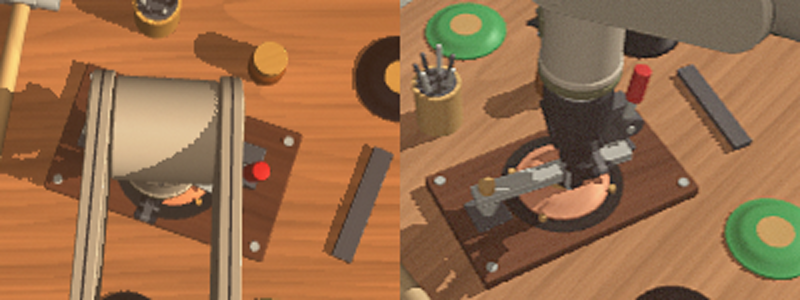

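The side view shows the strap nearly over the disc with the fingers behind it. The lever is still up.

```bash
python3 -m jog '-.02 .04 -.02 0 0 0 1;-.02 .04 0 0 0 0 1;0 0 0 0 0 0 1'; python3 st.py; python3 -m jog '0 .03 0 0 0 0 1;0 0 0 0 0 0 1'; python3 st.py
```

```text
time: 4.9
tool_pos: [532.2, 9.1, 230.0]
tcp_rot: [180.0, -0.0, 70.5]
ft_force: [1.5, 1.9, 5.3]
finger_gap: -0.3
grip_force: 2.4
t 4.9 fix tip [-27.2   1.2] 57.0 rot [180.   -0.   70.5] F [0.8 2.3] 5.3 gap -0.3
time: 5.15
tool_pos: [534.9, 7.9, 230.0]
tcp_rot: [180.0, 0.0, 70.5]
ft_force: [0.6, 0.1, 6.6]
finger_gap: 0.1
grip_force: 3.0
t 5.15 fix tip [-24.3   0.9] 57.0 rot [180.    0.   70.5] F [0.5 0.3] 6.6 gap 0.1
```

```bash
python3 -m jog '0 .03 0 0 0 0 1;0 0 0 0 0 0 1'; python3 st.py; python3 -m jog '0 .02 0 0 0 0 1;0 0 0 0 0 0 1'; python3 st.py
python3 - <<'E'
from bench import *
import cv2
a=snapshot("top")["img"][150:300,210:410,::-1]; b=snapshot("side")["img"][150:300,210:410,::-1]
cv2.imwrite("pics/mid2.png",cv2.resize(cv2.hconcat([a,b]),None,fx=2,fy=2,interpolation=cv2.INTER_CUBIC))
E
```

```text
time: 5.4
tool_pos: [537.6, 6.7, 230.0]
tcp_rot: [180.0, 0.0, 70.5]
ft_force: [-0.4, -0.3, 6.1]
finger_gap: 0.1
grip_force: 3.2
t 5.4 fix tip [-21.3   0.7] 57.0 rot [180.    0.   70.5] F [-0.3 -0.4] 6.1 gap 0.1
time: 5.65
tool_pos: [539.3, 6.1, 229.9]
tcp_rot: [-180.0, 0.1, 70.5]
ft_force: [-2.3, 0.4, 8.1]
finger_gap: 0.1
grip_force: 4.0
t 5.65 fix tip [-19.5   0.7] 56.9 rot [-1.80e+02  1.00e-01  7.05e+01] F [-2.3 -0.4] 8.1 gap 0.1
```

View pics/mid2.png

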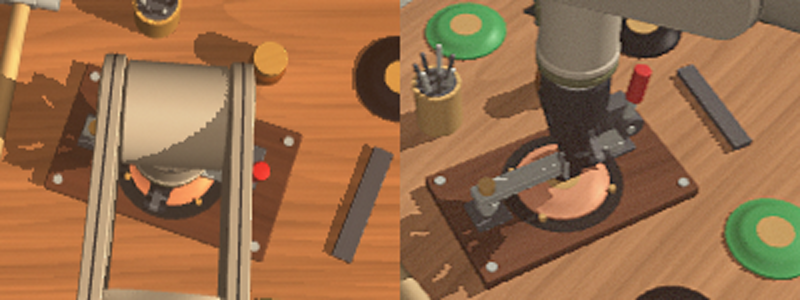

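```bash
python3 -m jog '0 .02 0 0 0 0 1;0 0 0 0 0 0 1'; python3 st.py; python3 -m jog '0 .02 0 0 0 0 1;0 0 0 0 0 0 1'; python3 st.py
```

```text
time: 6.0
tool_pos: [540.4, 5.7, 229.7]
tcp_rot: [-179.8, 0.1, 70.5]
ft_force: [-9.2, 1.3, 12.7]
finger_gap: -0.1
grip_force: 6.1
t 6.0 fix tip [-18.3   0.6] 56.7 rot [-1.798e+02  1.000e-01  7.050e+01] F [-9.1 -1.9] 12.7 gap -0.1
time: 6.25
tool_pos: [541.6, 5.2, 229.5]
tcp_rot: [-179.7, 0.1, 70.5]
ft_force: [-14.3, 2.4, 16.1]
finger_gap: 0.0
grip_force: 9.3
t 6.25 fix tip [-17.1   0.6] 56.5 rot [-1.797e+02  1.000e-01  7.050e+01] F [-14.3  -2.5] 16.1 gap 0.0
```

The force jumped to 14 N, so the strap is at its stop. I'll back off, lift and measure.

```bash
python3 -m jog '0 -.1 0 0 0 0 1;0 -.3 0 0 0 0 1;0 -.5 0 0 0 0 1;0 -.5 -.3 0 0 0 1;0 -.3 -.5 0 0 0 1'; python3 -m jog '0 -.3 -.5 0 0 0 1;0 0 -.3 0 0 0 1;0 0 0 0 0 0 1'; python3 st.py; python3 - <<'E'
from bench import *
import cv2
a=snapshot("top")["img"][170:300,225:405,::-1]
cv2.imwrite("pics/closed.png",cv2.resize(a,None,fx=4.4,fy=4.4,interpolation=cv2.INTER_CUBIC))
E
```

```text
time: 6.88
tool_pos: [379.6, 62.0, 307.2]
tcp_rot: [-179.6, 0.2, 70.5]
ft_force: [1.5, 0.9, 1.2]
finger_gap: -0.2
grip_force: 0.0
time: 7.25
tool_pos: [354.8, 71.8, 392.1]
tcp_rot: [179.7, -0.1, 70.5]
ft_force: [-0.0, -0.6, -0.4]
finger_gap: 0.2
grip_force: 0.0
t 7.25 fix tip [-215.3    1.2] 219.1 rot [ 1.797e+02 -1.000e-01  7.050e+01] F [ 0.1 -0.5] -0.4 gap 0.2
```

View pics/closed.png

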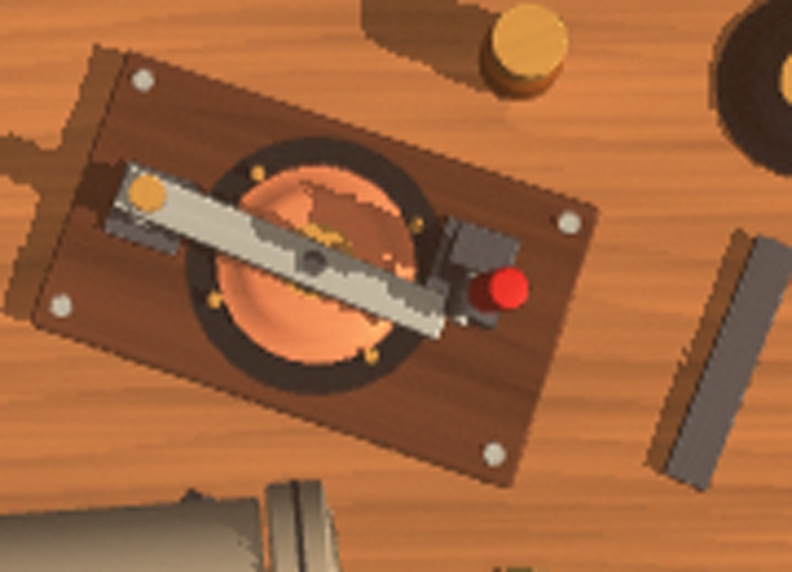

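```bash
python3 - <<'E'
from st import *
s=snapshot("top")
for x,y,z in((148,193,74),(314,262,66),(442,313,64)):
    p=ray(s,x/4.4+224.6,y/4.4+169.6,z)[:2]; q=f["R"].T@(p-f["c"]); print(q, np.arctan2(-q[0],100-q[1]))
E
```

```text
[-0.49569763 98.90481297] 0.4250260899870861
[-6.09988654  0.10784429] 0.06098898814791838
[ -9.84848102 -75.67042092] 0.05600363754285503
```

The bolt and the free end both give about 0.055 rad, which is short of the stop. The upward force suggests the fingertips rode up on the strap's edge. I'll repeat the push with the tips lower.

```bash
python3 -m jog '.08 .5 0 0 0 0 1;.08 .5 0 0 0 0 1;0 .5 .1 0 0 0 1;0 0 .5 0 0 0 1;0 0 .5 0 0 0 1'; python3 -m jog '0 0 .5 0 0 0 1;0 0 .1 0 0 0 1;0 0 0 0 0 0 1;0 0 0 0 0 0 1'; python3 st.py
```

```text
time: 7.98
tool_pos: [501.0, 36.3, 275.8]
tcp_rot: [-179.8, 0.1, 70.5]
ft_force: [0.2, -0.4, -0.9]
finger_gap: -0.2
grip_force: 0.0
time: 8.48
tool_pos: [502.5, 36.8, 221.8]
tcp_rot: [179.8, -0.1, 70.5]
ft_force: [0.0, 0.3, 0.3]
finger_gap: 0.2
grip_force: 0.0
t 8.475 fix tip [-64.4  17.4] 48.8 rot [ 1.798e+02 -1.000e-01  7.050e+01] F [-0.1  0.3] 0.3 gap 0.2
```

```bash
python3 -m jog '0 .15 .04 0 0 0 1;0 .1 0 0 0 0 1;0 0 0 0 0 0 1'; python3 st.py; python3 -m jog '0 .05 0 0 0 0 1;0 0 0 0 0 0 1'; python3 st.py;python3 -m jog '0 .04 0 0 0 0 1;0 0 0 0 0 0 1'; python3 st.py
```

```text
time: 8.85
tool_pos: [526.0, 28.2, 217.2]
tcp_rot: [179.9, -0.0, 70.5]
ft_force: [-0.6, 0.6, -0.5]
finger_gap: -0.1
grip_force: 0.0
t 8.85 fix tip [-39.4  17.2] 44.2 rot [179.9  -0.   70.5] F [-0.8  0.4] -0.5 gap -0.1
time: 9.1
tool_pos: [529.8, 26.8, 215.9]
tcp_rot: [180.0, -0.0, 70.5]
ft_force: [-0.1, -1.4, -0.0]
finger_gap: -0.1
grip_force: 0.0
t 9.1 fix tip [-35.4  17. ] 42.9 rot [180.   -0.   70.5] F [ 0.3 -1.4] -0.0 gap -0.1
time: 9.35
tool_pos: [533.5, 25.4, 215.6]
tcp_rot: [-180.0, 0.0, 70.5]
ft_force: [-0.3, 1.6, 0.5]
finger_gap: 0.2
grip_force: 0.0
t 9.35 fix tip [-31.5  17. ] 42.6 rot [-180.     0.    70.5] F [-0.8  1.4] 0.5 gap 0.2
```

```bash
for i in 1; do python3 -m jog '0 .03 0 0 0 0 1;0 0 0 0 0 0 1'|grep ft_; python3 st.py;python3 -m jog '0 .03 0 0 0 0 1;0 0 0 0 0 0 1'|grep ft_; python3 st.py; python3 -m jog '0 .02 0 0 0 0 1;0 0 0 0 0 0 1'|grep ft_; python3 st.py; done
```

```text
ft_force: [1.1, 0.1, -0.1]
t 9.6 fix tip [-28.5  16.9] 42.5 rot [-180.     0.    70.5] F [1.  0.4] -0.1 gap -0.3
ft_force: [-5.2, 0.7, 1.5]
t 9.85 fix tip [-25.8  16.9] 42.4 rot [-179.9    0.    70.5] F [-5.2 -1.1] 1.5 gap 0.0
ft_force: [-11.5, 1.5, 7.8]
t 10.1 fix tip [-24.8  16.8] 42.2 rot [-1.797e+02  1.000e-01  7.050e+01] F [-11.3  -2.4] 7.8 gap -0.3
```

```bash
python3 -m jog '0 .01 0 0 0 0 1;0 0 0 0 0 0 1'|grep ft_; python3 st.py; python3 -m jog '0 -.2 0 0 0 0 1;0 -.6 0 0 0 0 1;0 -.6 0 0 0 0 1;0 -.3 -.4 0 0 0 1;0 -.2 -.5 0 0 0 1'; python3 -m jog '0 0 -.5 0 0 0 1;0 0 -.5 0 0 0 1;0 0 0 0 0 0 1'; python3 st.py; python3 - <<'E'
from bench import *
import cv2
a=snapshot("top")["img"][170:300,225:405,::-1]
cv2.imwrite("pics/closed2.png",cv2.resize(a,None,fx=4.4,fy=4.4,interpolation=cv2.INTER_CUBIC))
E
```

```text
ft_force: [-15.9, 2.3, 10.5]
t 10.35 fix tip [-24.3  16.8] 42.1 rot [-1.796e+02  1.000e-01  7.050e+01] F [-15.7  -3.1] 10.5 gap 0.0
time: 10.98
tool_pos: [360.9, 86.3, 305.5]
tcp_rot: [-179.9, 0.0, 70.6]
ft_force: [1.1, -0.1, 0.8]
finger_gap: 0.0
grip_force: 0.0
time: 11.35
tool_pos: [363.9, 86.1, 410.9]
tcp_rot: [179.5, -0.3, 70.5]
ft_force: [0.5, -0.4, -0.7]
finger_gap: -0.0
grip_force: 0.0
t 11.35 fix tip [-211.5   17.7] 237.9 rot [179.5  -0.3  70.5] F [ 0.6 -0.2] -0.7 gap -0.0
```

View pics/closed2.png

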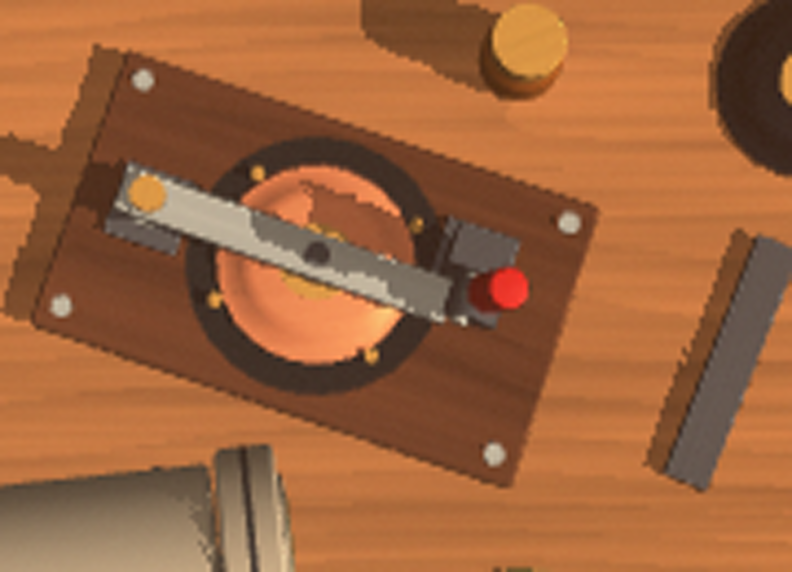

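The strap now runs parallel to the board's long edges: bolt at (316,253), end at about (447,300), against the post. The disc is unmoved and the lever is still up. Next I take the lever.

```bash
python3 -m jog '-.17 .515 0 0 0 0 1;-.17 .515 0 0 0 0 1;-.17 .515 0 0 0 0 1;-.17 .515 0 0 0 0 1;0 0 0 0 0 0 1'; python3 st.py; python3 -m jog '0 0 .47 0 0 0 1;0 0 .47 0 0 0 1;0 0 0 0 0 0 1;0 0 0 0 0 0 1';python3 st.py; python3 - <<'E'
from st import *
s=snapshot("top")
for x,y,z in((148,193,74),(316,253,66),(447,300,64)):
    p=ray(s,x/4.4+224.6,y/4.4+169.6,z)[:2]; q=f["R"].T@(p-f["c"]); print(q, np.arctan2(-q[0],100-q[1]))
E
```

```text
time: 12.02
tool_pos: [535.8, -49.2, 401.6]
tcp_rot: [-179.7, 0.1, 70.3]
ft_force: [-0.4, 0.5, -0.1]
finger_gap: 0.2
grip_force: 0.0
t 12.025 fix tip [ -4.4 -52.7] 228.6 rot [-1.797e+02  1.000e-01  7.030e+01] F [-0.6  0.4] -0.1 gap 0.2
time: 12.52
tool_pos: [534.4, -46.7, 313.1]
tcp_rot: [179.9, -0.0, 70.5]
ft_force: [0.5, 0.6, 2.0]
finger_gap: -0.1
grip_force: 0.0
t 12.525 fix tip [ -6.6 -50.7] 140.1 rot [179.9  -0.   70.5] F [0.3 0.7] 2.0 gap -0.1
[-0.49569763 98.90481297] 0.4250260899870861
[-0.98211804  0.67068299] 0.00988717195462127
[ -2.09896564 -76.03892533] 0.011922739119272585
```

```bash
python3 -m jog '-.15 0 0 0 0 0 1;-.1 0 0 0 0 0 1;-.07 0 0 0 0 0 1;-.05 0 0 0 0 0 1;0 0 0 0 0 0 1'|grep ft_; python3 st.py; python3 -m jog '-.06 0 .02 0 0 0 1;-.06 0 .02 0 0 0 1;0 0 0 0 0 0 1'|grep ft_;python3 st.py; python3 -m jog '-.055 0 .03 0 0 0 1;-.055 0 .03 0 0 0 1;0 0 0 0 0 0 1'|grep ft_;python3 st.py
```

```text
ft_force: [1.0, 1.7, 2.0]
t 13.2 fix tip [ -6.5 -88.4] 138.9 rot [180.    0.   70.5] F [0.4 1.9] 2.0 gap 0.1
ft_force: [0.9, 0.8, 1.8]
t 13.575 fix tip [  -6.6 -100.5] 134.5 rot [-180.     0.    70.5] F [0.6 1. ] 1.8 gap -0.5
ft_force: [1.8, 0.1, 0.8]
t 13.95 fix tip [  -6.8 -111.5] 128.1 rot [-180.     0.    70.5] F [1.6 0.7] 0.8 gap 0.1
```

```bash
python3 -m jog '-.05 0 .025 0 0 0 1;-.04 0 .025 0 0 0 1;0 0 0 0 0 0 1'|grep ft_; python3 st.py; python3 -m jog '-.04 0 .05 0 0 0 1;-.035 0 .05 0 0 0 1;0 0 0 0 0 0 1'|grep ft_;python3 st.py; python3 - <<'E'
from bench import *
import cv2
a=snapshot("top")["img"][150:300,210:410,::-1]; b=snapshot("side")["img"][120:270,240:440,::-1]
cv2.imwrite("pics/lev.png",cv2.resize(cv2.hconcat([a,b]),None,fx=2,fy=2,interpolation=cv2.INTER_CUBIC))
E
```

```text
ft_force: [0.1, 0.7, 0.7]
t 14.325 fix tip [  -6.9 -120.4] 123.2 rot [-179.9    0.    70.5] F [-0.2  0.7] 0.7 gap -0.2
ft_force: [-0.7, -0.8, 0.8]
t 14.7 fix tip [  -6.7 -128. ] 113.2 rot [-180.     0.    70.5] F [-0.4 -0.9] 0.8 gap -0.3
```

View pics/lev.png

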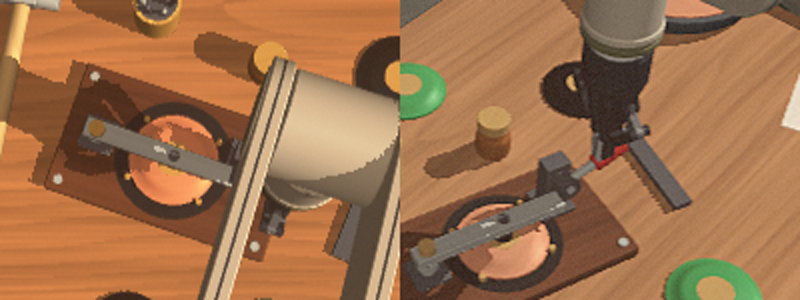

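The side view shows the fingertips on the red grip, with the lever well past halfway. The strap is still over the disc, so I keep pushing down.

```bash
python3 -m jog '-.03 0 .06 0 0 0 1;-.03 0 .055 0 0 0 1;0 0 0 0 0 0 1'|grep ft_; python3 st.py; python3 -m jog '-.01 0 .03 0 0 0 1;0 0 0 0 0 0 1'|grep ft_;python3 st.py; python3 -m jog '0 0 .02 0 0 0 1;0 0 0 0 0 0 1'|grep ft_;python3 st.py
```

```text
ft_force: [-0.0, 0.9, -0.4]
t 15.175 fix tip [  -6.7 -133.7] 101.6 rot [-180.    -0.    70.5] F [-0.3  0.8] -0.4 gap -0.2
ft_force: [0.5, 1.5, 1.8]
t 15.425 fix tip [  -6.7 -134.5] 99.0 rot [-180.     0.    70.5] F [-0.1  1.6] 1.8 gap 0.2
ft_force: [-1.8, -0.4, 2.8]
t 15.675 fix tip [  -6.6 -134.7] 97.2 rot [180.    0.   70.5] F [-1.5 -1. ] 2.8 gap -0.3
```

```bash
python3 -m jog '0 0 .02 0 0 0 1;0 0 0 0 0 0 1'|grep ft_; python3 st.py; python3 -m jog '0 0 .01 0 0 0 1;0 0 0 0 0 0 1'|grep ft_;python3 st.py
```

```text
ft_force: [-4.2, -0.5, 7.7]
t 15.925 fix tip [  -6.5 -134.9] 95.8 rot [1.80e+02 1.00e-01 7.05e+01] F [-3.8 -1.9] 7.7 gap 0.3
ft_force: [-7.9, 0.4, 14.1]
t 16.175 fix tip [  -6.4 -134.9] 95.6 rot [1.80e+02 1.00e-01 7.05e+01] F [-7.6 -2.3] 14.1 gap 0.1
```

That is the lever's stop: the force rises to 14 N at z 95.6, the expected height. I'll lift clear and verify.

```bash
python3 -m jog '0 0 -.2 0 0 0 1;0 0 -.5 0 0 0 1;0 0 -.5 0 0 0 1;0 -.5 0 0 0 0 1;0 -.5 0 0 0 0 1'|grep ft_; python3 -m jog '0 -.5 0 0 0 0 1;0 -.3 0 0 0 0 1;0 0 0 0 0 0 1;0 0 0 0 0 0 1'|grep ft_;python3 st.py; python3 - <<'E'
from bench import *
import cv2
a=snapshot("top")["img"][150:300,190:420,::-1]; b=snapshot("side")["img"][150:300,200:400,::-1]
cv2.imwrite("pics/fin.png",cv2.resize(cv2.hconcat([a,b]),None,fx=1.85,fy=1.85,interpolation=cv2.INTER_CUBIC))
E
```

```text
ft_force: [-0.2, 0.1, 0.6]
ft_force: [0.0, 0.4, -0.1]
t 17.3 fix tip [-186.3 -134.4] 214.2 rot [179.9   0.   70.5] F [-0.1  0.3] -0.1 gap -0.1
```

View pics/fin.png

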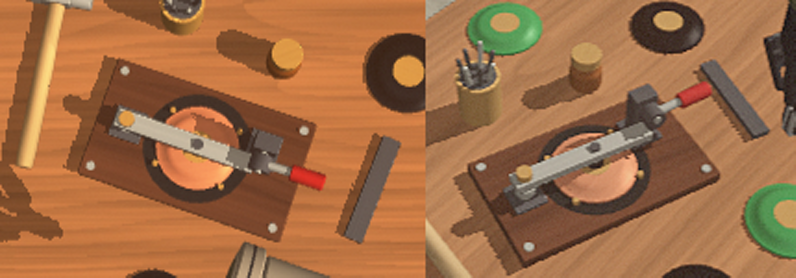

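The picture shows the lever nearly level, with the grip at (308,178), and the strap over the disc under the cam. The bystanders are in place and the arm is clear.

```bash
python3 -c "from bench import *; print(hand_in())"
```

```text
the job is handed in; nothing more can be done
None
```

I swung the strap onto its stop (about 0.01 rad in the image), then pushed the cam lever down to its stop, cleared the arm and handed in at about 17 s; the foot's pressure on the disc was not measured and no verdict came back.

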